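# Fetch the vial basket out of the rinse tank with the hook rod

## Task

Take the blue-handled hook rod from its stand and use it to fetch the yellow vial basket out of the narrow rinse tank: hook the basket's bar, gently slide the basket along its runners until it comes up against the end stops, clear of the red guards, and only then lift it out without forcing anything. Hang the basket gently on the green drain dock and hang the rod back in its stand; touch the basket only with the rod and leave the other things alone.

Things in the scene. Friction and masses are not known exactly. Their poses are not given: they have to be found in the camera images.
- tank: Fixed clear rinse tank, open on top, blue rim; inside 76 (x) by 176 (y) mm, walls 5 mm. Origin: centre of underside. Along both long walls runs a runner, not measured: a white ledge carrying a basket shoe, a red guard 3 mm above the shoe (so no lifting there), reaching in to 22 mm from the middle plane. Between the guards is free for the rod. Towards +y the guards end and stops close the runners.
- tank_rim (a point): Centre of the tank's mouth, level with its rim, 145 mm above the bench; axes as the tank's.
- exit_end (a point): Nominal place of the basket's origin against the stops (tank y = +40.5 mm, 75 mm high). The true place differs by up to 20 mm either way along the tank's y and must be felt. The opening before the stops is 3.5 mm longer than the shoes, so the basket lifts out only within 3.5 mm of the stops. The parts are delicate: a push of about 5 N at the stops is plenty, over 12 N breaks them.
- basket: Loose yellow vial basket, about 0.2 kg. Origin: centre of its steel bar, 6 mm thick, along x, joining two black shoes (9 mm long in y, 8 high, outer faces at x = +-33). Straps at x = +-18 carry the box; 34 mm of bar is free between them. At the start axes as the tank's, z up, origin 75 mm above the bench, tank y -34 to -10 mm. Slides on the runners with 0.5 to 2 N of drag; swings on the hook.
- basket_bottom (a point): Underside of the yellow box, 56 mm below the bar's centre. The box is 38 (x) by 40 (y) mm, its rim 24 mm below the bar's centre; between bar and box there are only the straps.
- rod: Loose hook rod, 0.14 kg, upright in its stand. Origin: shank axis at the underside of the blue flange (44 x 34 mm, 6 thick). Steel shank 18 (x) by 5 (y) mm, down to 105 mm below the origin. The hook points to the rod's +y: foot 18 wide, 5 thick, its top 100 mm below the origin, ending 14.5 mm from the shank axis in a lip 4 mm thick with its top 94 mm below the origin.
- rod_grip (a point): Centre of the rod's square blue grip, 22 x 22 mm (faces along the rod's x and y), 46 mm high, 29 mm above the rod's origin; hold it here.
- hook_throat (a point): Middle of the hook's floor, 6.5 mm along the rod's +y and 100 mm below its origin; the throat is 8 mm wide. A bar carried in the hook has its centre 3 mm above this.
- stand: Fixed grey rod stand: a fork 125 mm high, slot 26 mm wide (x), open to the stand's +y, closed 18 mm behind the origin. Origin on the bench under the shank's place. The rod hangs with its flange on the prongs, its origin 125 mm above this one, hook to the stand's +y (within 0.06 rad); it goes in and out straight up and down, and clears the base by 10 mm.
- dock: Fixed green drain dock: two uprights on a white base 8 mm thick; tops 71 mm high, from 24 to 42 mm either side of the middle in x, 50 mm long in y, each with a 5 mm high lip at both ends (42 mm apart inside). Origin: centre of underside. Open above and at both y ends. The basket's shoes rest on the tops, bar along the dock's x.
- dock_seat (a point): Where the basket's origin (bar centre) lies when it hangs on the dock: 75 mm above the dock's origin, axes as the dock's.
- tube_rack: Bystander: loose yellow tube rack 70 x 200 mm, 71 mm high with tubes; origin under its centre.
- tip_box: Bystander: loose blue pipette-tip box with grey lid, 85 x 120 mm, 66 mm high; origin under its centre.
- reagent_bottle: Bystander: loose white bottle 60 mm across, 130 mm high; origin under its centre.
There are look-alikes about, which are no part of the job. Several things look just like the tank: the one meant starts nearest to the robot's base.

How it is judged:
On the way, in this order (a step that is already met when the one before it is completed fails the run):
1. the basket hangs on the rod clear above the tank's rim (z of basket in the frame of tank above 0.201 m and contact force between basket and rod above 0.5 N), for 0.1 s.
2. the basket hangs on the drain dock, let go by the rod (x of basket in the frame of dock between -0.008 and 0.008 m and y of basket in the frame of dock between -0.017 and 0.017 m and z of basket in the frame of dock between 0.072 and 0.078 m and angle between basket's own z axis and vertical below 0.1 rad and angle between the y axis of basket and the y axis of dock, either way round below 0.25 rad and contact force between basket and rod below 0.05 N), for 0.2 s.
At the end, for the whole second after the job is handed in: Basket at rest on the dock: origin within 8 mm (dock x), 17 mm (y), 3 mm (height) of dock_seat, upright within 0.1 rad, turned under 0.25 rad from the dock. Rod at rest in its stand: origin within 8 mm (stand x), 12 mm (y), 3 mm (height) of its place, upright within 0.08 rad (x of basket in the frame of dock between -0.008 and 0.008 m and y of basket in the frame of dock between -0.017 and 0.017 m and z of basket in the frame of dock between 0.072 and 0.078 m and angle between basket's own z axis and vertical below 0.1 rad and angle between the y axis of basket and the y axis of dock, either way round below 0.25 rad and linear speed of each of basket, rod below 0.03 m/s and x of rod in the frame of stand between -0.008 and 0.008 m and y of rod in the frame of stand between -0.012 and 0.012 m and z of rod in the frame of stand between 0.122 and 0.128 m and angle between rod's own z axis and vertical below 0.08 rad); the robot touches nothing.
It fails at once if the basket is pushed, pulled or squeezed by the rod with more than 12 N (forced against the stops or the guards) (contact force between basket and rod above 12 N).
It fails at once if the rod is pressed against the tank with more than 12 N (contact force between rod and tank above 12 N).
It fails at once if the basket is touched by the robot itself (contact force between basket and the arm above 0.2 N or contact force between basket and the fingers above 0.2 N).
It fails at once if the basket is dropped or banged onto the dock (more than 20 N) (contact force between basket and dock above 20 N).
It fails at once if a bystander (tube rack, tip box or bottle) is shifted by more than 15 mm (distance of any of tube_rack, tip_box, reagent_bottle from where it was at the start of the episode above 0.015 m).
It also fails if it takes over 72 s, if anything falls off the work surface, if the arm or the gripper's body presses on something with over 40 N, if the wrist force passes 120 N, or if a joint passes its speed limit or range.

## Robot

A 7-joint arm with a two-finger parallel gripper is mounted at the origin on the work surface. World frame = base frame: x ahead of the robot, y to its left, z up, the work surface at z = 0. Lengths are in m, angles in rad, forces in N, time in s.
With the tool pointing down it reaches from about 0.425 to 1.025 m from the base axis. Payload 3.6 kg.
Tool frame: the origin (TCP) lies between the finger pads; the fingertips stand 11 mm ahead of it and the grasp point (between the pads) lies 8 mm behind it; z points along the fingers, y is the line along which they close (so a half turn about z gives the same grasp; the last joint's range is limited). The gripper opens to 85 mm and grips with 20 to 120 N. Pads are 22 mm wide; open, the fingers measure 114 mm over their backs; the gripper's body (76 mm by 85 mm) begins 54 mm behind the grasp point. The pads swing forward as they close: fully open they stand 13 mm farther back than shut.
Start: joints at [-1.226, 0.591, 0.048, 1.609, -0.033, 0.943, -0.034], TCP at [0.307, 0.657, 0.242] pointing down, gripper open.
Joint ranges: [-2.69, 2.69], [-0.47, 2.24], [-1.27, 1.36], [0.19, 2.51], [-1.53, 4.68], [0.08, 2.07], [-3.09, 3.09]. Speed limits (rad/s): [2.57, 2.57, 3.14, 3.14, 3.14, 3.14, 3.14].

## Interface

Orientations are given as a unit quaternion [w, x, y, z].
In Python, from workcell import manip gives the robot as it stands.
- The arm moves only by the shell command python3 -m crank 'ROWS' [FORCE]. ROWS is JSON, a list of rows, each a list of 5 numbers: the opening in per cent of the stroke, from 0 (shut) to 100 (fully open), then the shift along the tool's x, y, z scaled (see below), then the turn about the tool's z scaled (see below). In form: [[hand, dx, dy, dz, roll], ...]. A call has 1 to 20 rows; each row is the pose to reach, as a shift and turn from the pose commanded when the call began, along the tool's axes at that moment, turning the shorter way round; what a row does not reach only later rows make up. The controller multiplies each number of a shift by 10 cm and each number of a turn by pi rad. A row lasts 1/12 s, in which the tool goes at most 41.7 mm and 7.16 degrees, less where a joint would pass 70% of its speed; a pose out of reach is approached as far as the arm can. A call with a number of a shift or a turn outside -1 to 1 is refused whole. A call with a gripper value outside its range is refused whole. The fingers move at their own pace and stop on an object; FORCE is the grip in N (left out, the last holds). Time passes only in rows, so rows that repeat a pose let the fingers close. It gives the time, the measured TCP pose, the force, the opening and the grip force at its end, in the units of the state.
- manip.state(): the state, without advancing time (a new reading comes with each control period).
- manip.read_camera(name): name is "scene" or "side" or "wrist"; returns the picture (420x560x3 uint8, blue, green, red); there is no depth.
- manip.camera_params(name): a dict with "fx", "fy", "cx", "cy" (pixels), "D" ([k1, k2, p1, p2, k3] as OpenCV has them; the pictures are not rectified), "eye" and "attitude" of the camera in the world. Camera axes: x right, y up, looking along -z (the intrinsics and any distortion apply to the point x, -y, -z); pixel columns grow to the right and rows downward; lengths in m; the calibration is good to about 2 mm. A picture is of the moment at which its call begins: read the wrist's pose just before it. camera_params takes no time and is no camera call; for the wrist camera it gives the pose at the moment of the call.
- manip.close_job(): hands the job in; it is judged then, once.
The state is a dict: "time": time; "joint_pos": joint angles; "joint_velocities": joint speeds; "joint_efforts": joint torques, N m; "position": TCP position; "eef_rot": TCP orientation; "wrist_force": force on the tool from outside, world axes, zero at the start; "ft_torque": the same for the moment, N m; "gripper_width": finger opening in m; "gripper_force": force on a finger pad.
Only numpy, scipy, OpenCV 4.12 (cv2) and the standard library are available. Lean on these libraries where they do the work, as an engineer would, in place of code of your own. Each camera call takes 0.05 s, during which the arm holds its last target. There are 200 camera calls.

## Working session

There is one attempt and no reset: what is moved stays moved. The work goes in short steps, Python scripts to look and compute and a shell command to move; the robot and the scene stay as the last step left them, time stands still between calls to the robot, and variables do not carry over. Pictures are saved under pics/ and viewed, at most 10 in all, crops included, and the job is handed in when it is done.

```bash
mkdir -p pics; ls; python3 - <<'E'
from workcell import manip
import cv2
for n in("scene","side"):
    im=manip.read_camera(n); cv2.imwrite(f"pics/{n}0.png",im); print(n,manip.camera_params(n))
s=manip.state();print(s)
E
```

```text
pics
scene {'fx': 436.3007262931995, 'fy': 436.3007262931995, 'cx': 284.3412676109393, 'cy': 214.0900922561947, 'D': array([0.01083166, 0.        , 0.        , 0.        , 0.        ]), 'eye': array([ 0.94963383, -0.49707216,  0.86745793]), 'attitude': array([0.88964396, 0.35249342, 0.09869949, 0.27302092])}
side {'fx': 380.7420179248351, 'fy': 380.7420179248351, 'cx': 284.96380754244234, 'cy': 213.32246755037977, 'D': array([-0.02857914,  0.        ,  0.        ,  0.        ,  0.        ]), 'eye': array([ 0.03208524, -0.43578607,  0.61620801]), 'attitude': array([ 0.80818655,  0.44485952, -0.17653262, -0.34317742])}
{'time': 0.1, 'joint_pos': array([-1.22653011,  0.59204276,  0.04829192,  1.6097471 , -0.03329543,
        0.94270303, -0.0336968 ]), 'joint_velocities': array([ 0.00016873, -0.00179392, -0.00048006, -0.0032368 ,  0.00055924,
        0.00027009, -0.00045652]), 'joint_efforts': array([ 4.31378139e-03, -5.50001693e+01,  1.55330490e+00, -1.98827219e+01,
        9.69926943e-03,  3.82185099e-03, -5.71600197e-06]), 'position': array([0.30700594, 0.65595608, 0.24122393]), 'eef_rot': array([-1.71110219e-04,  2.17093012e-01,  9.76150360e-01, -1.03383820e-03]), 'wrist_force': array([-0.25075311, -0.0874028 , -0.90138781]), 'ft_torque': array([-0.03810652, -0.0558905 ,  0.00154655]), 'gripper_force': 0.0, 'gripper_width': 0.08558324018937351}
```

View pics/scene0.png

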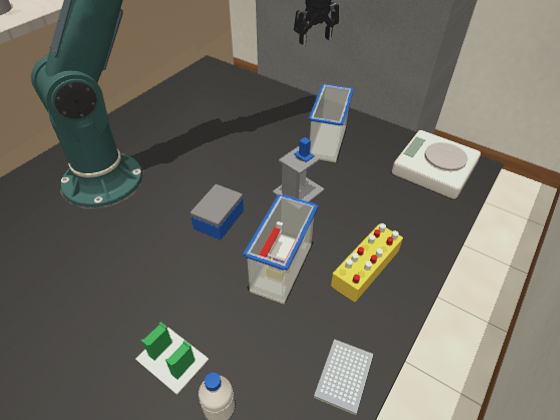

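View pics/side0.png

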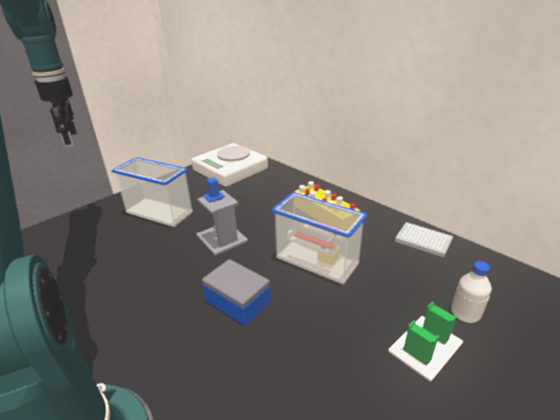

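The scene view shows the tank with the basket at about (282,245), the stand with the rod at (297,170), the green dock at (170,355) and the bystanders. The other tank, at (330,120), is empty. I'll zoom in next.

```bash
cat > h.py <<'E'
import numpy as np, cv2
from scipy.spatial.transform import Rotation as R
from workcell import manip
def cam(n,p=None):
    p=p or manip.camera_params(n); q=p['attitude']
    Rw=R.from_quat([q[1],q[2],q[3],q[0]]).as_matrix()@np.diag([1,-1,-1])  # cv cam->world
    K=np.array([[p['fx'],0,p['cx']],[0,p['fy'],p['cy']],[0,0,1]]);return K,p['D'],Rw,np.array(p['eye'])
def proj(c,P):
    K,D,Rw,e=c; return cv2.projectPoints(np.atleast_2d(P).astype(float),cv2.Rodrigues(Rw.T)[0],-Rw.T@e,K,D)[0][:,0]
def onz(c,uv,z):
    K,D,Rw,e=c; u=cv2.undistortPoints(np.array(uv,float).reshape(-1,1,2),K,D)[:,0]
    d=np.c_[u,np.ones(len(u))]@Rw.T; return e+d*((z-e[2])/d[:,2])[:,None]
def mosaic(tiles,out,s=4):
    t=[]
    for im,x,y in tiles:
        w,h=400//s,300//s; a=cv2.resize(im[y:y+h,x:x+w],(400,300),interpolation=cv2.INTER_CUBIC)
        for k in range(0,w,10):
            cv2.line(a,(k*s,0),(k*s,6 if k%50 else 14),(255,0,255),1)
        for k in range(0,h,10): cv2.line(a,(0,k*s),(6 if k%50 else 14,k*s),(255,0,255),1)
        t.append(a)
    cv2.imwrite(out,np.vstack([np.hstack(t[:2]),np.hstack(t[2:])]))
E
python3 - <<'E'
from h import *
s=cv2.imread('pics/scene0.png');d=cv2.imread('pics/side0.png')
mosaic([(s,235,190),(s,260,130),(s,125,315),(d,270,185)],'pics/m1.png')
mosaic([(d,175,175),(d,380,300),(s,235,240),(s,290,75)],'pics/m2.png')
c=cam('scene');C=cam('side')
print('scene tank rim',onz(c,[[291,198],[316,204],[287,264],[248,254]],.145).round(3))
print('side tank rim',onz(C,[[284,195],[274,210],[365,213],[359,232]],.145).round(3))
print('other',onz(c,[[321,87],[352,91],[345,122],[312,116]],.145).round(3))
print('dock',onz(c,[[170,325],[207,357],[176,390],[137,357]],.008).round(3))
E
```

```text
scene tank rim [[ 0.571  0.12   0.145]
 [ 0.629  0.137  0.145]
 [ 0.668 -0.044  0.145]
 [ 0.587 -0.069  0.145]]
side tank rim [[ 0.604  0.144  0.145]
 [ 0.539  0.113  0.145]
 [ 0.67  -0.048  0.145]
 [ 0.6   -0.082  0.145]]
other [[0.38  0.582 0.145]
 [0.47  0.617 0.145]
 [0.53  0.461 0.145]
 [0.438 0.433 0.145]]
dock [[ 0.496 -0.237  0.008]
 [ 0.609 -0.248  0.008]
 [ 0.604 -0.333  0.008]
 [ 0.491 -0.328  0.008]]
```

View pics/m1.png

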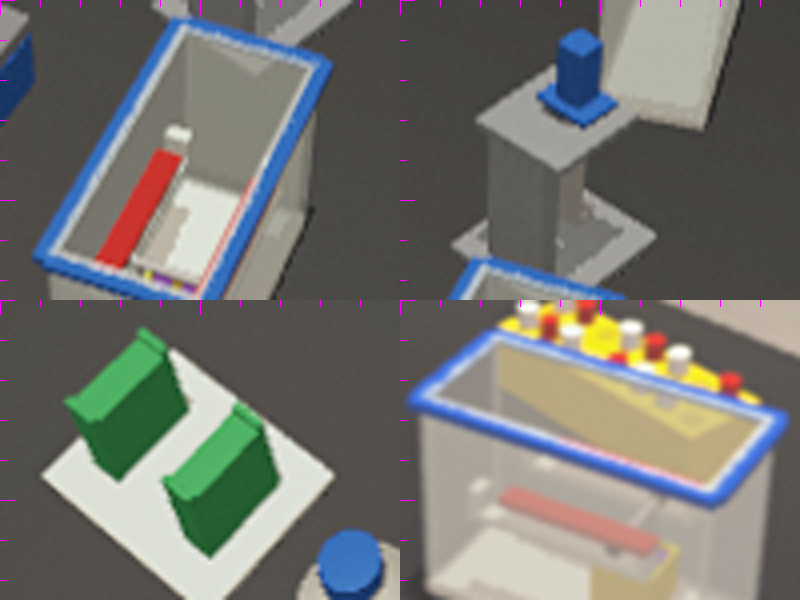

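View pics/m2.png

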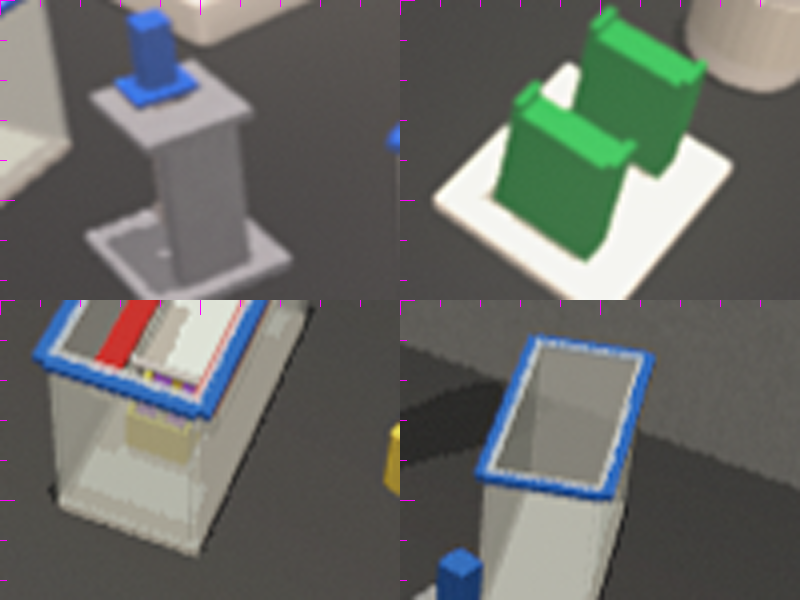

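The mosaics give clean corner pixels. In scene coordinates the tank rim's outer corners are (280,194.5), (317.5,205.5), (287,269) and (244,254). The white stop blocks are at the far end, towards world +y, and the yellow basket is at the near end. Next I'll solve the poses of the tank, dock and rod.

```bash
cat > m.py <<'E'
from h import *
c=cam('scene');C=cam('side')
def T(im,x,y,L): # tile coords -> px ; x,y tile origin in image, L points already relative to tile
    return np.array(L,float)/4+[x-.375,y-.375]
def rep(n,P):
    ce=P.mean(0); e=np.diff(np.vstack([P,P[:1]]),axis=0); print(n,'ctr',ce.round(4),'edges',np.linalg.norm(e,axis=1).round(3),'yaw',np.degrees(np.arctan2(e[:,1],e[:,0])).round(1))
E
python3 - <<'E'
from m import *
rim=np.array([T(0,235,190,[[180,18],[330,62]])[0],T(0,235,190,[[180,18],[330,62]])[1],T(0,235,240,[[207,119]])[0],T(0,235,240,[[36,56]])[0]])
rep('tank scene',onz(c,rim,.145))
rep('tank side',onz(C,T(0,270,185,[[95,32],[388,118],[315,206],[10,103]]),.145))
rep('dock base scene(3)',onz(c,T(0,125,315,[[170,48],[333,175],[205,303],[42,175]]),.008))
rep('dock base side(3)',onz(C,T(0,380,300,[[168,62],[332,165],[225,305],[32,198]]),.008))
rep('dock tops scene (A ends,B ends)',onz(c,T(0,125,315,[[66,100],[145,30],[242,105],[166,180]]),.074))
rep('dock tops side',onz(C,T(0,380,300,[[117,92],[232,150],[303,67],[192,13]]),.074))
rep('stand plate scene',onz(c,T(0,260,130,[[155,68],[238,120],[160,168],[78,120]]),.125))
rep('stand plate side',onz(C,T(0,175,175,[[90,97],[152,150],[252,105],[195,62]]),.125))
rep('flange scene',onz(c,T(0,260,130,[[138,98],[182,126],[218,104]]),.131))
rep('flange side',onz(C,T(0,175,175,[[116,83],[150,104],[198,85]]),.131))
rep('grip top scene',onz(c,T(0,260,130,[[157,39],[178,54],[202,42],[182,28]]),.177))
rep('grip top side',onz(C,T(0,175,175,[[128,18],[140,30],[174,22],[160,12]]),.177))
rep('stand base side',onz(C,T(0,175,175,[[86,238],[150,300],[292,258]]),.005))
rep('stand base scene',onz(c,T(0,260,130,[[255,237],[190,195],[52,245]]),.005))
E
```

```text
tank scene ctr [0.607  0.0306 0.145 ] edges [0.094 0.196 0.097 0.193] yaw [  11.9  -77.7 -169.9  101.3]
tank side ctr [0.6011 0.0306 0.145 ] edges [0.194 0.098 0.193 0.096] yaw [ -77.7 -168.   101.6   12.6]
dock base scene(3) ctr [ 0.5501 -0.2893  0.008 ] edges [0.119 0.085 0.114 0.088] yaw [ -2.6 -96.  179.3  87.9]
dock base side(3) ctr [ 0.551  -0.2888  0.008 ] edges [0.09  0.106 0.093 0.121] yaw [-93.6 178.7  95.8  -2.7]
dock tops scene (A ends,B ends) ctr [ 0.543  -0.2883  0.074 ] edges [0.049 0.068 0.048 0.069] yaw [ 84.6  -2.4 -94.2 178. ]
dock tops side ctr [ 0.552  -0.2858  0.074 ] edges [0.053 0.066 0.053 0.068] yaw [-84.5  -1.7  93.9 178.7]
stand plate scene ctr [0.4985 0.2708 0.125 ] edges [0.076 0.072 0.07  0.076] yaw [ -11.2 -103.6  172.5   80.7]
stand plate side ctr [0.4952 0.2742 0.125 ] edges [0.082 0.075 0.072 0.075] yaw [-97.5  -2.7  82.2 169.8]
flange scene ctr [0.5088 0.2804 0.131 ] edges [0.04  0.033 0.053] yaw [ -11.    76.7 -151.8]
flange side ctr [0.4907 0.2859 0.131 ] edges [0.038 0.035 0.054] yaw [-91.3  -5.5 129.9]
grip top scene ctr [0.5003 0.2902 0.177 ] edges [0.02  0.02  0.019 0.02 ] yaw [ -15.7   72.6  164.4 -110.3]
grip top side ctr [0.4975 0.2901 0.177 ] edges [0.019 0.022 0.018 0.02 ] yaw [-103.1  -19.    82.8  155.8]
stand base side ctr [0.4802 0.2739 0.005 ] edges [0.089 0.099 0.147] yaw [-97.  -19.4 124.1]
stand base scene ctr [0.4944 0.2977 0.005 ] edges [0.063 0.114 0.145] yaw [ 169.6 -117.7   38. ]
```

Both cameras agree:
- **Tank:** centre about (0.604, 0.031), yaw about +12°.
- **Dock:** about (0.549, -0.288), yaw about -2.5°.
- **Rod:** about (0.499, 0.290), yaw about -10°, with the stand open towards world +y.

I'll move above the rod and look with the wrist camera.

```bash
python3 -m crank '[[100,-1,-0.76,0,0],[100,-1,-0.76,0,0],[100,-1,-0.76,0,0],[100,-1,-0.76,0,0]]' >/dev/null; python3 -m crank '[[100,-1,-0.76,0,0],[100,-1,-0.76,0,0],[100,-1,-0.76,0,0],[100,-1,-0.76,0,0]]' >/dev/null;python3 -m crank '[[100,-1,-0.76,0,0],[100,-1,-0.76,0,0],[100,-1,-0.76,0,0],[100,-1,-0.76,0,0]]' ;python3 -m crank '[[100,-0.32,-0.26,0,-0.04],[100,-0.32,-0.26,0,-0.083],[100,-0.32,-0.26,0,-0.083],[100,-0.32,-0.26,0,-0.083],[100,-0.32,-0.26,0,-0.083]]'
python3 - <<'E'
from h import *
p=manip.camera_params('wrist');im=manip.read_camera('wrist');cv2.imwrite('pics/w1.png',im)
print(p,proj(cam('wrist',p),[[.499,.29,.177]]),manip.state()['time'])
E
```

```text
time: 1.1
position: [0.4874, 0.3123, 0.2421]
eef_rot: [0.002, 0.224, 0.975, -0.003]
wrist_force: [0.5, -2.0, 0.3]
gripper_width: 0.0849
gripper_force: 0.0
time: 1.52
position: [0.4996, 0.2873, 0.2421]
eef_rot: [-0.0, 0.089, 0.996, 0.0]
wrist_force: [-0.2, 0.4, -0.0]
gripper_width: 0.0857
gripper_force: 0.0
{'fx': 327.092189791611, 'fy': 327.092189791611, 'cx': 281.24465551256776, 'cy': 206.3493624469313, 'D': array([0.01889902, 0.        , 0.        , 0.        , 0.        ]), 'eye': array([0.42145355, 0.30227105, 0.37369918]), 'attitude': array([ 0.7574584 , -0.12141431, -0.10212739,  0.63331298])} [[283.50926933 226.33963865]] 1.5667
```

View pics/w1.png

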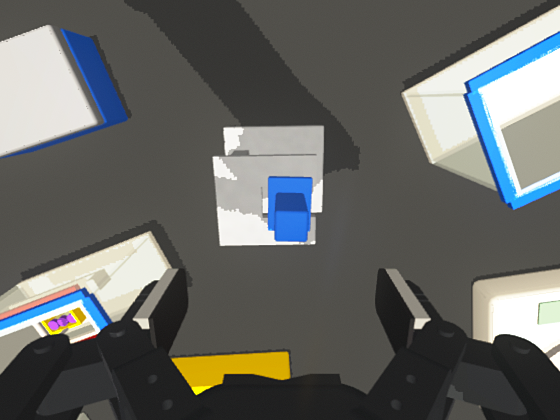

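The wrist view shows the grip's top face centred near (291.5,227.5), the flange at x 268–313 and the stand plate at x 213–322. The slot opens to the right, which is world +y. I'll refine with these pixels.

```bash
python3 - <<'E'
from m import *
w=cam('wrist')
rep('grip top',onz(w,[[274,213],[309,213],[306.5,242],[276.5,241]],.177))
rep('flange back edge',onz(w,[[268,178],[311,178],[313,209],[263,231]],.131))
rep('plate',onz(w,[[213,157],[322,155.5],[315,245],[218,245]],.125))
im=cv2.imread('pics/w1.png')
mosaic([(im,200,120),(im,220,170),(im,0,230),(im,130,330)],'pics/m3.png')
E
```

```text
grip top ctr [0.5006 0.2951 0.177 ] edges [0.022 0.02  0.02  0.02 ] yaw [  79.9  -13.3 -102.2  174.3]
flange back edge ctr [0.4957 0.2951 0.131 ] edges [0.033 0.025 0.044 0.044] yaw [ 79.9  -4.9 -74.9 163.9]
plate ctr [0.4971 0.2775 0.125 ] edges [0.083 0.075 0.081 0.073] yaw [  80.7  -12.4 -100.2  169.4]
```

View pics/m3.png

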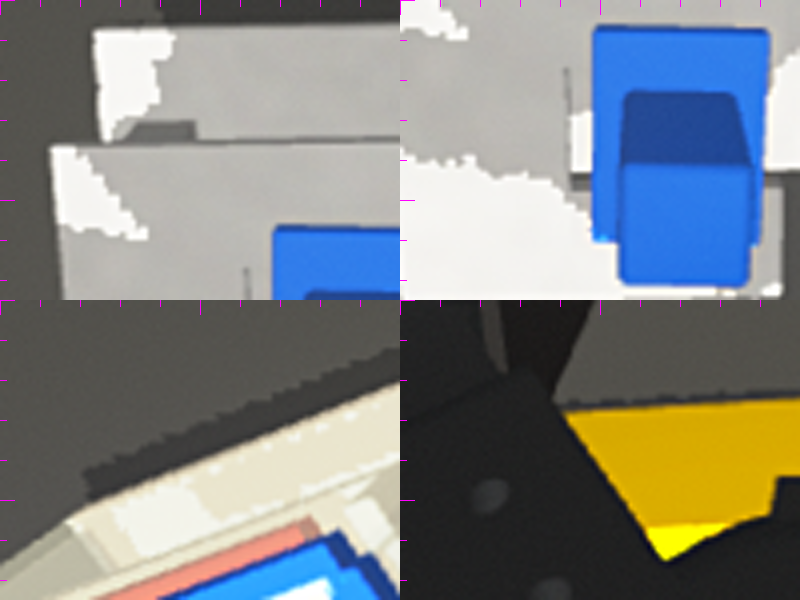

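```bash
python3 -m crank '[[100,0,0.06,0.2,0],[100,0,0.06,0.5,0],[100,0,0.06,0.8,0],[100,0,0.06,0.94,0],[100,0,0.06,0.94,0],[40,0,0.06,0.94,0],[25,0,0.06,0.94,0],[15,0,0.06,0.94,0],[10,0,0.06,0.94,0],[10,0,0.06,0.94,0],[10,0,0.06,0.94,0],[10,0,0.06,0.94,0],[10,0,0.06,0.94,0],[10,0,0.06,0.94,0]]' 80; python3 -c "
from h import *; s=manip.state(); print(s['ft_torque'])"
```

```text
time: 2.73
position: [0.5021, 0.2922, 0.1495]
eef_rot: [0.001, 0.088, 0.996, 0.001]
wrist_force: [-0.5, -0.0, 5.9]
gripper_width: 0.021
gripper_force: 78.2
[-0.12105767  0.13885775  0.02433102]
```

```bash
python3 -m crank '[[10,0,0,-0.1,0],[10,0,0,-0.3,0],[10,0,0,-0.5,0],[10,0,0,-0.71,0],[10,0,0,-0.71,0]]' 80; python3 -m crank '[[10,0,0,-0.3,0],[10,0,0,-0.71,0],[10,0,0,-0.71,0],[10,0,0,-0.71,0],[10,0,0,-0.71,0]]'; python3 - <<'E'
from h import *
im=manip.read_camera('side');cv2.imwrite('pics/s1.png',im); im2=manip.read_camera('scene');cv2.imwrite('pics/s2.png',im2)
im3=manip.read_camera('wrist');cv2.imwrite('pics/s3.png',im3)
s=manip.state();print(s['position'],s['wrist_force'],s['ft_torque'],s['joint_pos'])
for n in('side','scene','wrist'):
    print(proj(cam(n),[s['position']+[0,0,.0-d] for d in (0.0245,.13)]).round())
E
```

```text
time: 3.15
position: [0.5036, 0.2929, 0.2234]
eef_rot: [0.003, 0.089, 0.996, 0.002]
wrist_force: [0.5, 0.6, -0.7]
gripper_width: 0.0209
gripper_force: 78.5
time: 3.57
position: [0.5007, 0.2912, 0.2895]
eef_rot: [-0.001, 0.088, 0.996, -0.001]
wrist_force: [-0.2, 0.1, -1.5]
gripper_width: 0.021
gripper_force: 78.7
[0.50025258 0.29096554 0.28834933] [-0.0662771   0.17287864 -2.38088372] [-0.01207871  0.00342263  0.01777632] [-0.61532981  0.356382    0.0134522   1.89713335 -0.00598167  0.8921391
  0.79487441]
[[208. 147.]
 [214. 186.]]
[[307. 111.]
 [304. 145.]]
[[279. 257.]
 [280. 199.]]
```

```bash
python3 -m crank '[[10,-0.3,-0.4,-0.1,0],[10,-0.56,-0.96,-0.1,0],[10,-0.56,-0.96,-0.1,0],[10,-0.56,-0.96,-0.1,0]]' >/dev/null; python3 -m crank '[[10,-0.3,-0.4,0,0],[10,-0.56,-0.96,0,0],[10,-0.56,-0.96,0,0],[10,-0.56,-0.96,0,0]]' >/dev/null; python3 -m crank '[[10,-0.2,-0.3,0,-0.03],[10,-0.4,-0.7,0,-0.06],[10,-0.56,-0.96,0,-0.1],[10,-0.56,-0.96,0,-0.123],[10,-0.56,-0.96,0,-0.123],[10,-0.56,-0.96,0,-0.123]]'; python3 - <<'E'
from h import *
w=cam('wrist')
im3=manip.read_camera('wrist');cv2.imwrite('pics/w2.png',im3)
for n in('side','scene'): cv2.imwrite(f'pics/{n}2.png',manip.read_camera(n))
s=manip.state();print(s['time'],s['position'],s['eef_rot'],s['wrist_force'],s['joint_pos'][6])
np.save('w2.npy',np.array(w,dtype=object),allow_pickle=True)
E
```

```text
time: 4.88
position: [0.6153, -0.0206, 0.2989]
eef_rot: [-0.001, -0.104, 0.995, 0.001]
wrist_force: [-0.7, 0.5, -1.4]
gripper_width: 0.0212
gripper_force: 78.8
5.0333 [ 0.61551735 -0.0190186   0.29970278] [-6.34562330e-04 -1.05510554e-01  9.94417820e-01  5.65691706e-04] [ 0.11807819  0.03929141 -0.95726692] 1.7479557825518082
```

View pics/w2.png

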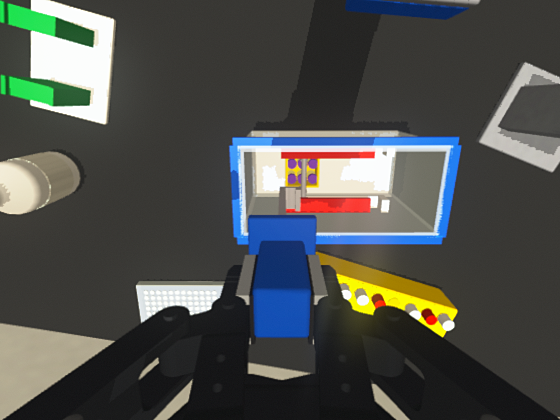

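The wrist view shows the tank rim at about (231,137)–(460,244), the rod hook over the tank near (292,200), and the basket's vials near (302,172). I'll zoom in to find the bar.

```bash
python3 - <<'E'
from h import *
w=cv2.imread('pics/w2.png')
s=cv2.imread('pics/side2.png')
mosaic([(w,225,130),(w,325,130),(w,250,145),(s,270,190)],'pics/m4.png')
c=cam('wrist'); p=manip.state()['position'];print(proj(c,[p+[0,0,-.1295]]))
E
```

```text
[[280.27643906 198.60372623]]
```

View pics/m4.png

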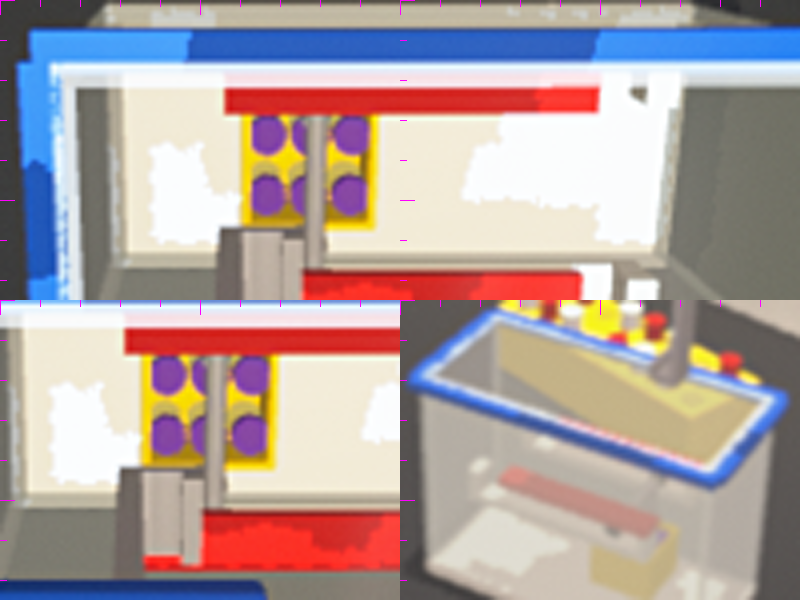

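The zoom shows the bar at wrist px (304,178), visible between the red guards. The hook lip is at about x=298 and the shank at x≈282. Next I'll turn these into tank and hand-relative coordinates.

```bash
python3 - <<'E'
from m import *
w=np.load('w2.npy',allow_pickle=True)
rep('rim',onz(w,[[231,137.5],[460,137.5],[450,244],[233,243]],.145))
b=onz(w,T(0,225,130,[[316,115],[315,192],[314,268]]),.075); print('bar',b.round(4))
h=onz(w,T(0,225,130,[[293,240],[220,230],[241,232]]),.172); print('lip,shank edges',h.round(4))
a=2*np.arctan2(.99442,-.10551)-np.pi/2; print('tool y yaw',np.degrees(a)%360)
ty=np.array([np.cos(a),np.sin(a)]);tx=np.array([-ty[1],ty[0]])
p=np.array([.6155,-.0190])
g=onz(w,T(0,225,130,[[225,113],[598,113],[305,270],[582,270]]),.086);
for n,q in(('bar',b),('hook',h),('guards',g)): print(n,'tool xy mm',np.c_[(q[:,:2]-p)@tx,(q[:,:2]-p)@ty].round(4).tolist())
print('TCP->grip top check',proj(w,[[*p,.299+.0275]]))
bw=np.linalg.norm(np.diff(b[[0,2]],axis=0));print('bar vis len',bw)
E
```

```text
rim ctr [0.6058 0.0356 0.145 ] edges [0.196 0.1   0.206 0.099] yaw [ 101.8   16.2  -78.4 -169.8]
bar [[0.593  0.0007 0.075 ]
 [0.614  0.0053 0.075 ]
 [0.6355 0.01   0.075 ]]
lip,shank edges [[ 0.6039 -0.0082  0.172 ]
 [ 0.6049 -0.0232  0.172 ]
 [ 0.6045 -0.019   0.172 ]]
tool y yaw 102.1130800015561
bar tool xy mm [[0.0179, 0.024], [-0.0036, 0.0241], [-0.0256, 0.0242]]
hook tool xy mm [[0.009, 0.013], [0.0112, -0.0019], [0.0108, 0.0024]]
guards tool xy mm [[0.0204, -0.0008], [0.0199, 0.0976], [-0.0229, 0.021], [-0.0233, 0.0969]]
TCP->grip top check [[283.59633216 320.66145543]]
bar vis len 0.04350111428086131
```

```bash
python3 -m crank '[[10,-0.03,-0.02,0.1,0],[10,-0.03,-0.02,0.3,0],[10,-0.03,-0.02,0.5,0],[10,-0.03,-0.02,0.6,0],[10,-0.03,-0.02,0.6,0],[10,-0.03,-0.02,0.6,0]]'; python3 -m crank '[[10,0,0,0.15,0],[10,0,0,0.3,0],[10,0,0,0.4,0],[10,0,0,0.48,0],[10,0,0,0.53,0],[10,0,0,0.53,0],[10,0,0,0.53,0],[10,0,0,0.53,0]]'; python3 - <<'E'
from h import *
w=cam('wrist');np.save('w3.npy',np.array(w,dtype=object),allow_pickle=True)
cv2.imwrite('pics/w3.png',manip.read_camera('wrist'))
s=manip.state();print(s['position'],s['wrist_force'],s['ft_torque'])
E
```

```text
time: 5.53
position: [0.6192, -0.0221, 0.2397]
eef_rot: [-0.001, -0.105, 0.994, 0.0]
wrist_force: [-0.3, 0.9, -1.4]
gripper_width: 0.0208
gripper_force: 78.9
time: 6.2
position: [0.6201, -0.0227, 0.188]
eef_rot: [0.001, -0.104, 0.995, -0.0]
wrist_force: [0.4, -0.2, -0.6]
gripper_width: 0.0209
gripper_force: 78.9
[ 0.62007548 -0.02268229  0.1881034 ] [ 1.12105741  0.0325846  -1.37344486] [ 0.01632542 -0.01523758  0.03375805]
```

```bash
python3 -m crank '[[10,0,0,0.015,0],[10,0,0.03,0.015,0],[10,0,0.06,0.015,0],[10,0,0.09,0.015,0],[10,0,0.12,0.015,0],[10,0,0.15,0.015,0],[10,0,0.18,0.015,0],[10,0,0.2,0.015,0],[10,0,0.2,0.015,0],[10,0,0.2,0.015,0]]'; python3 -m crank '[[10,0,0,-0.03,0],[10,0,0,-0.06,0],[10,0,0,-0.08,0],[10,0,0,-0.08,0],[10,0,0,-0.08,0]]';  python3 - <<'E'
from h import *
for i in range(4):
    im=manip.read_camera('wrist')
    s=manip.state();print(s['position'].round(4),s['wrist_force'].round(2),s['ft_torque'].round(3))
w=cam('wrist');np.save('w4.npy',np.array(w,dtype=object),allow_pickle=True)
cv2.imwrite('pics/w4.png',im)
side=manip.read_camera('side')
mosaic([(im,225,130),(im,325,130),(im,250,60),(side,270,190)],'pics/m5.png')
E
```

```text
time: 7.08
position: [0.6153, -0.0029, 0.1858]
eef_rot: [-0.0, -0.105, 0.995, -0.0]
wrist_force: [0.6, 0.3, -0.7]
gripper_width: 0.0211
gripper_force: 78.9
time: 7.5
position: [0.6155, -0.0032, 0.1942]
eef_rot: [0.0, -0.104, 0.995, -0.0]
wrist_force: [-0.8, 0.1, -2.0]
gripper_width: 0.0213
gripper_force: 78.8
[ 0.6154 -0.0033  0.194 ] [ 0.07 -0.54 -1.17] [-0.024  0.034 -0.019]
[ 0.6153 -0.0032  0.1939] [-0.79  0.11 -0.74] [ 0.027 -0.017 -0.062]
[ 0.6152 -0.0032  0.1938] [ 0.6   0.08 -0.39] [0.055 0.003 0.017]
[ 0.6152 -0.0032  0.1937] [-0.78 -0.08 -1.24] [ 0.027 -0.023  0.013]
```

```bash
cat > chk.py <<'E'
# average wrist signal along the push direction; exit 1 if pushing hard
from h import *
import sys
F=[];Q=[]
for i in range(4):
    manip.read_camera('wrist'); s=manip.state(); F.append(s['wrist_force']);Q.append(s['ft_torque'])
F=np.mean(F,0);Q=np.mean(Q,0); q=s['eef_rot'];a=2*np.arctan2(q[2],q[1])-np.pi/2;ty=np.array([np.cos(a),np.sin(a),0])
d=(s['position']-[.614,.0053,0])@ty
f=F@ty; t=Q@np.array([ty[1],-ty[0],0])
print(f"t={s['time']:.2f} y={d*1e3:.1f} pos={s['position'].round(4)} F_push={f:.2f} Fz={F[2]:.2f} tau={t:.3f}")
lim=float(sys.argv[1]) if len(sys.argv)>1 else 9
sys.exit(1 if -f>lim or -t/.13>lim+1 else 0)
E
python3 chk.py; python3 -m crank '[[10,0,0.015,0,0],[10,0,0.03,0,0],[10,0,0.045,0,0],[10,0,0.06,0,0],[10,0,0.08,0,0],[10,0,0.1,0,0]]'>/dev/null; python3 chk.py 5;  python3 -m crank '[[10,0,0.02,0,0],[10,0,0.04,0,0],[10,0,0.06,0,0],[10,0,0.08,0,0],[10,0,0.1,0,0]]'; python3 chk.py 5
```

```text
t=7.95 y=-8.5 pos=[ 0.6153 -0.0032  0.1937] F_push=0.29 Fz=-1.16 tau=-0.023
t=8.65 y=2.1 pos=[0.6131 0.0073 0.1938] F_push=-0.37 Fz=-1.24 tau=-0.110
time: 9.07
position: [0.6111, 0.0165, 0.1939]
eef_rot: [0.0, -0.105, 0.995, -0.0]
wrist_force: [-1.0, -1.5, -2.2]
gripper_width: 0.0211
gripper_force: 78.9
t=9.27 y=12.1 pos=[0.611  0.0171 0.1938] F_push=-0.61 Fz=-1.80 tau=-0.124
```

Torque shows steady drag, so the bar is caught and sliding. I'll keep going, more gently as I near the stops.

```bash
python3 -m crank '[[10,0,0.02,0,0],[10,0,0.04,0,0],[10,0,0.06,0,0],[10,0,0.08,0,0],[10,0,0.1,0,0],[10,0,0.12,0,0],[10,0,0.14,0,0],[10,0,0.16,0,0],[10,0,0.18,0,0],[10,0,0.2,0,0]]'>/dev/null; python3 chk.py 4 && python3 -m crank '[[10,0,0.02,0,0],[10,0,0.04,0,0],[10,0,0.06,0,0],[10,0,0.08,0,0],[10,0,0.1,0,0],[10,0,0.12,0,0]]'>/dev/null; python3 chk.py 4 && python3 -m crank '[[10,0,0.01,0,0],[10,0,0.02,0,0],[10,0,0.03,0,0],[10,0,0.04,0,0],[10,0,0.05,0,0],[10,0,0.06,0,0]]'>/dev/null;  python3 chk.py 4 && python3 -m crank '[[10,0,0.01,0,0],[10,0,0.02,0,0],[10,0,0.03,0,0],[10,0,0.04,0,0],[10,0,0.05,0,0],[10,0,0.06,0,0]]'>/dev/null;  python3 chk.py 4; python3 - <<'E'
from h import *
w=cam('wrist');np.save('w5.npy',np.array(w,dtype=object),allow_pickle=True)
im=manip.read_camera('wrist');cv2.imwrite('pics/w5.png',im); s=manip.read_camera('scene');d=manip.read_camera('side')
mosaic([(im,230,130),(im,330,130),(s,240,190),(d,270,190)],'pics/m6.png')
E
```

```text
t=10.30 y=32.2 pos=[0.6068 0.0367 0.1938] F_push=-0.19 Fz=-0.92 tau=-0.118
t=11.00 y=44.2 pos=[0.6043 0.0484 0.1938] F_push=-0.40 Fz=-1.23 tau=-0.116
t=11.70 y=49.8 pos=[0.6032 0.0539 0.1938] F_push=-0.81 Fz=-1.48 tau=-0.249
t=12.40 y=55.9 pos=[0.6019 0.0599 0.1938] F_push=-0.43 Fz=-1.12 tau=-0.241
```

View pics/m6.png

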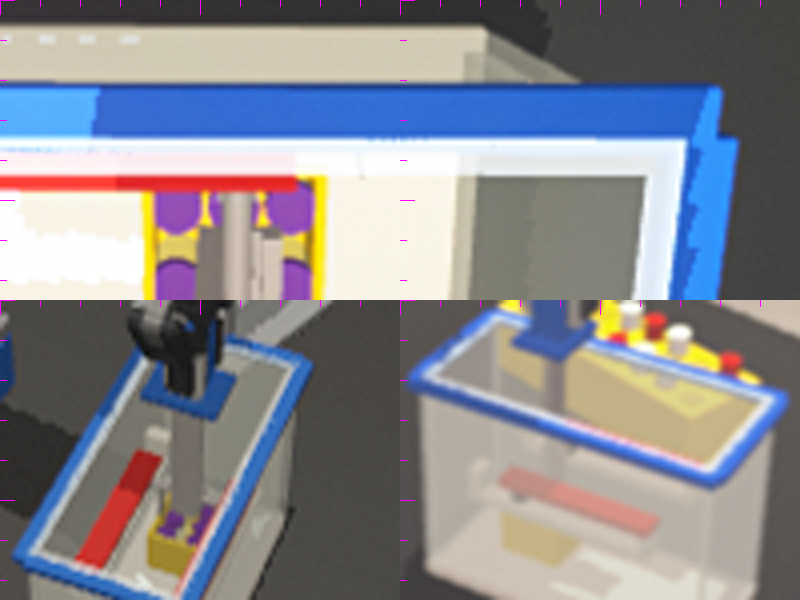

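The bar sits in the hook throat, between the shank and the lip (tile px ~237). The guard ends about 15 mm ahead of it, so the stop should be about 20–22 mm ahead.

```bash
python3 -m crank '[[10,0,0.015,0,0],[10,0,0.03,0,0],[10,0,0.045,0,0],[10,0,0.06,0,0],[10,0,0.075,0,0],[10,0,0.09,0,0],[10,0,0.105,0,0],[10,0,0.12,0,0]]'>/dev/null;  python3 chk.py 3.5 && python3 -m crank '[[10,0,0.005,0,0],[10,0,0.01,0,0],[10,0,0.015,0,0],[10,0,0.02,0,0],[10,0,0.025,0,0],[10,0,0.03,0,0]]'>/dev/null;  python3 chk.py 3 && python3 -m crank '[[10,0,0.004,0,0],[10,0,0.008,0,0],[10,0,0.012,0,0],[10,0,0.016,0,0],[10,0,0.02,0,0]]'>/dev/null; python3 chk.py 3 && python3 -m crank '[[10,0,0.003,0,0],[10,0,0.006,0,0],[10,0,0.01,0,0],[10,0,0.01,0,0]]'>/dev/null;  python3 chk.py 3 && python3 -m crank '[[10,0,0.003,0,0],[10,0,0.006,0,0],[10,0,0.01,0,0],[10,0,0.01,0,0]]'>/dev/null;  python3 chk.py 3
```

```text
t=13.42 y=68.1 pos=[0.5994 0.0718 0.1938] F_push=-0.32 Fz=-1.38 tau=-0.168
t=14.12 y=70.6 pos=[0.5988 0.0742 0.1938] F_push=-0.66 Fz=-1.67 tau=-0.354
t=14.73 y=72.7 pos=[0.5984 0.0763 0.1938] F_push=-1.32 Fz=-1.28 tau=-0.387
t=15.27 y=73.6 pos=[0.5982 0.0772 0.1938] F_push=-0.98 Fz=-1.80 tau=-0.353
t=15.80 y=74.6 pos=[0.598  0.0781 0.1938] F_push=-0.92 Fz=-1.37 tau=-0.393
```

```bash
python3 -m crank '[[10,0,0.003,0,0],[10,0,0.006,0,0],[10,0,0.01,0,0],[10,0,0.01,0,0]]'>/dev/null;  python3 chk.py 3 && python3 -m crank '[[10,0,0.003,0,0],[10,0,0.006,0,0],[10,0,0.01,0,0],[10,0,0.01,0,0]]'>/dev/null;  python3 chk.py 3 && python3 -m crank '[[10,0,0.003,0,0],[10,0,0.006,0,0],[10,0,0.01,0,0],[10,0,0.01,0,0]]'>/dev/null;  python3 chk.py 3 && python3 -m crank '[[10,0,0.003,0,0],[10,0,0.006,0,0],[10,0,0.01,0,0],[10,0,0.01,0,0]]'>/dev/null;  python3 chk.py 3 && python3 -m crank '[[10,0,0.003,0,0],[10,0,0.006,0,0],[10,0,0.01,0,0],[10,0,0.01,0,0]]'>/dev/null;  python3 chk.py 3  && python3 -m crank '[[10,0,0.003,0,0],[10,0,0.006,0,0],[10,0,0.01,0,0],[10,0,0.01,0,0]]'>/dev/null;  python3 chk.py 3
```

```text
t=16.33 y=75.0 pos=[0.5979 0.0785 0.1938] F_push=-2.66 Fz=-1.54 tau=-0.914
t=16.53 y=75.0 pos=[0.5979 0.0786 0.1938] F_push=-3.12 Fz=-1.60 tau=-1.050
t=16.73 y=75.1 pos=[0.5979 0.0786 0.1938] F_push=-3.83 Fz=-1.19 tau=-1.182
t=16.93 y=75.1 pos=[0.5979 0.0787 0.1938] F_push=-4.19 Fz=-1.57 tau=-1.319
t=17.13 y=75.2 pos=[0.5979 0.0787 0.1938] F_push=-4.25 Fz=-1.27 tau=-1.416
t=17.33 y=75.2 pos=[0.5979 0.0788 0.1938] F_push=-4.52 Fz=-1.11 tau=-1.524
```

The stop is felt at y≈75 mm, with force rising past 4 N. I'll back off slightly, then lift in small checked steps.

```bash
cat > chz.py <<'E'
from h import *
import sys
F=[];Q=[]
for i in range(4): manip.read_camera('wrist'); s=manip.state();F.append(s['wrist_force']);Q.append(s['ft_torque'])
F=np.mean(F,0);print(f"t={s['time']:.2f} pos={s['position'].round(4)} F={F.round(2)} tau={np.mean(Q,0).round(3)}")
sys.exit(F[2]<-float(sys.argv[1]))
E
python3 -m crank '[[10,0,-0.012,0,0],[10,0,-0.012,0,0]]'>/dev/null;  python3 chk.py 3 && python3 -m crank '[[10,0,0,-0.01,0],[10,0,0,-0.02,0],[10,0,0,-0.03,0],[10,0,0,-0.03,0]]'>/dev/null && python3 chk.py 4 && python3 chz.py 5 && python3 -m crank '[[10,0,0,-0.01,0],[10,0,0,-0.02,0],[10,0,0,-0.02,0]]'>/dev/null && python3 chz.py 5 && python3 -m crank '[[10,0,0,-0.01,0],[10,0,0,-0.015,0],[10,0,0,-0.015,0]]'>/dev/null && python3 chz.py 5
```

```text
t=17.70 y=74.9 pos=[0.598  0.0784 0.1938] F_push=-3.46 Fz=-1.42 tau=-1.005
```

```bash
python3 -m crank '[[10,0,-0.006,0,0],[10,0,-0.01,0,0],[10,0,-0.01,0,0]]'>/dev/null;  python3 chk.py 3; python3 chk.py 2 && python3 -m crank '[[10,0,0,-0.01,0],[10,0,0,-0.02,0],[10,0,0,-0.03,0],[10,0,0,-0.03,0]]'>/dev/null && python3 chk.py 4 && python3 chz.py 5 && python3 -m crank '[[10,0,0,-0.01,0],[10,0,0,-0.02,0],[10,0,0,-0.02,0]]'>/dev/null && python3 chz.py 5 && python3 -m crank '[[10,0,0,-0.01,0],[10,0,0,-0.015,0],[10,0,0,-0.015,0]]'>/dev/null && python3 chz.py 5
```

```text
t=18.15 y=74.4 pos=[0.5981 0.0779 0.1938] F_push=-0.57 Fz=-1.42 tau=-0.089
t=18.35 y=73.8 pos=[0.5982 0.0774 0.1938] F_push=0.21 Fz=-1.31 tau=-0.003
t=18.88 y=73.3 pos=[0.598  0.0769 0.1966] F_push=-0.01 Fz=-3.42 tau=-0.007
t=19.08 pos=[0.5981 0.0769 0.1966] F=[-0.29  0.25 -3.64] tau=[-0.017  0.014 -0.023]False
```

```bash
sed -i 's/sys.exit(F\[2\].*/sys.exit(int(F[2]<-float(sys.argv[1])))/' chz.py; python3 -m crank '[[10,0,0.008,0,0],[10,0,0.008,-0.01,0],[10,0,0.008,-0.02,0],[10,0,0.008,-0.02,0]]'>/dev/null && python3 chz.py 5 && python3 -m crank '[[10,0,0,-0.01,0],[10,0,0,-0.015,0],[10,0,0,-0.015,0]]'>/dev/null && python3 chz.py 5 && python3 -m crank '[[10,0,0,-0.01,0],[10,0,0,-0.02,0],[10,0,0,-0.03,0]]'>/dev/null && python3 chz.py 5 && python3 -m crank '[[10,0,0,-0.02,0],[10,0,0,-0.04,0],[10,0,0,-0.06,0]]'>/dev/null && python3 chz.py 5
```

```text
t=19.62 pos=[0.5981 0.0775 0.1989] F=[-0.04 -1.47 -3.72] tau=[-0.427 -0.012  0.002]
t=20.07 pos=[0.5982 0.0778 0.2004] F=[-0.17 -1.25 -4.  ] tau=[-0.407 -0.026 -0.002]
t=20.52 pos=[0.5982 0.0777 0.2035] F=[ 0.07 -0.75 -3.9 ] tau=[-0.403 -0.021  0.024]
t=20.97 pos=[0.5983 0.0778 0.2096] F=[ 0.46 -1.19 -3.52] tau=[-0.347 -0.032  0.002]
```

Load is steady at the basket's weight and the basket is past the guards. I'll lift it fully clear.

```bash
python3 -m crank '[[10,0,0,-0.05,0],[10,0,0,-0.1,0],[10,0,0,-0.15,0],[10,0,0,-0.2,0],[10,0,0,-0.25,0],[10,0,0,-0.3,0]]'>/dev/null && python3 chz.py 5 && python3 -m crank '[[10,0,0,-0.1,0],[10,0,0,-0.2,0],[10,0,0,-0.3,0],[10,0,0,-0.4,0],[10,0,0,-0.5,0],[10,0,0,-0.6,0]]'>/dev/null && python3 chz.py 5 && python3 -m crank '[[10,0,0,-0.1,0],[10,0,0,-0.2,0],[10,0,0,-0.3,0],[10,0,0,-0.4,0],[10,0,0,-0.45,0],[10,0,0,-0.5,0],[10,0,0,-0.5,0]]'>/dev/null && python3 chz.py 5; python3 - <<'E'
from h import *
for n in('wrist','side','scene'): cv2.imwrite(f'pics/{n}7.png',manip.read_camera(n))
print(manip.state()['eef_rot'])
E
```

```text
t=21.67 pos=[0.5982 0.0778 0.2396] F=[-0.22  0.55 -3.72] tau=[-0.029 -0.002  0.018]
t=22.37 pos=[0.5982 0.0777 0.2998] F=[ 0.38  0.06 -3.76] tau=[ 0.005 -0.011 -0.002]
t=23.15 pos=[0.5976 0.0776 0.3487] F=[-0.09 -0.01 -4.37] tau=[-0.021 -0.009  0.003]
[-5.37690088e-04 -1.04539337e-01  9.94520605e-01 -6.20554414e-05]
```

```bash
cat > fit.py <<'E'
from h import *
from scipy.optimize import minimize
import itertools
def boxes():
    B=[]
    for s in(1,-1):
        xs=sorted((s*.024,s*.042)); B+= [(xs,(-.025,.025),(.008,.071)),(xs,(-.025,-.021),(.07,.076)),(xs,(.021,.025),(.07,.076))]
    return [np.array(list(itertools.product(*b))) for b in B]
BX=boxes(); S=8
def sil(c,p,shape):
    m=np.zeros((shape[0],shape[1]),np.uint8); a=p[2]; M=np.array([[np.cos(a),-np.sin(a),0],[np.sin(a),np.cos(a),0],[0,0,1]])
    for b in BX:
        uv=proj(c,b@M.T+[p[0],p[1],0]); h=cv2.convexHull(uv.astype(np.float32))
        t=np.zeros_like(m); cv2.fillConvexPoly(t,np.round(h*256).astype(np.int32),255,cv2.LINE_AA,8); m=np.maximum(m,t)
    return m
def green(im): 
    b,g,r=[im[...,i].astype(int) for i in range(3)]; return ((g-b>25)&(g-r>40)).astype(np.uint8)*255
V=[(cam('scene'),green(cv2.imread('pics/scene0.png'))),(cam('side'),green(cv2.imread('pics/side0.png')))]
def cost(p,vs): return sum(np.abs(sil(c,p,g.shape).astype(float)-g).sum()/255 for c,g in vs)
for n,vs in(('scene',V[:1]),('side',V[1:]),('both',V)):
    r=minimize(cost,[.549,-.288,-.04],args=(vs,),method='Nelder-Mead',options=dict(initial_simplex=[[.549,-.288,-.04],[.555,-.288,-.04],[.549,-.281,-.04],[.549,-.288,.03]],xatol=1e-4,fatol=.1))
    print(n,r.x[:2].round(4),np.degrees(r.x[2]).round(2),r.fun,[int(g.sum()/255) for _,g in vs])
E
python3 fit.py
```

```text
scene [ 0.5494 -0.2886] -1.71 219.63529411764705 [1235]
side [ 0.5517 -0.2869] -0.64 223.2156862745098 [1718]
both [ 0.5499 -0.2878] -1.91 460.22352941176473 [1235, 1718]
```

```bash
python3 -m crank '[[10,0.02,-0.05,0,0],[10,0.05,-0.15,0,0],[10,0.1,-0.28,0,0],[10,0.15,-0.43,0,0],[10,0.2,-0.58,0,0],[10,0.25,-0.73,0,0],[10,0.307,-0.885,0,0]]' >/dev/null; python3 -m crank '[[10,0.05,-0.15,0,0],[10,0.1,-0.3,0,0],[10,0.15,-0.45,0,0],[10,0.2,-0.6,0,0],[10,0.25,-0.75,0,0],[10,0.307,-0.885,0,0]]' >/dev/null;  python3 -m crank '[[10,0.05,-0.15,0,0],[10,0.1,-0.3,0,0],[10,0.15,-0.45,0,0],[10,0.2,-0.6,0,0],[10,0.25,-0.75,0,0],[10,0.307,-0.885,0,0]]' >/dev/null; python3 -m crank '[[10,0.05,-0.15,0,0.01],[10,0.1,-0.3,0,0.02],[10,0.15,-0.45,0,0.03],[10,0.2,-0.58,0,0.04],[10,0.25,-0.7,0,0.05],[10,0.28,-0.8,0,0.06],[10,0.3,-0.86,0,0.07],[10,0.307,-0.885,0,0.077],[10,0.307,-0.885,0,0.077]]'; python3 chz.py 5; python3 - <<'E'
from h import *
print(manip.state()['eef_rot'])
E
```

```text
time: 25.63
position: [0.5516, -0.2945, 0.3492]
eef_rot: [-0.0, 0.017, 1.0, -0.0]
wrist_force: [0.1, 0.3, -5.3]
gripper_width: 0.0212
gripper_force: 78.7
t=25.83 pos=[ 0.552  -0.2927  0.3492] F=[ 0.18  0.27 -4.15] tau=[ 0.016 -0.009 -0.004]
[-2.40662915e-05  1.52864296e-02  9.99883020e-01  5.19668350e-04]
```

```bash
python3 -m crank '[[10,0,0,0.1,0],[10,0,0,0.2,0],[10,0,0,0.3,0],[10,0,0,0.4,0],[10,0,0,0.5,0],[10,0,0,0.6,0],[10,0,0,0.7,0],[10,0,0,0.78,0],[10,0,0,0.8,0],[10,0,0,0.8,0]]' >/dev/null; python3 chz.py 5; python3 chz.py 5; python3 - <<'E'
from h import *
w=cam('wrist');np.save('w8.npy',np.array(w,dtype=object),allow_pickle=True)
I={n:manip.read_camera(n) for n in('wrist','side','scene')}
for n in I: cv2.imwrite(f'pics/{n}8.png',I[n])
p=manip.state()['position'];b=p+[0,.0065,-.1215];print(p,manip.state()['eef_rot'])
uv={n:proj(w if n=='wrist' else cam(n),[b-[0,0,.02]])[0] for n in I};print(uv)
f=lambda n,s:(I[n],int(uv[n][0]-200/s),int(max(0,uv[n][1]-150/s)))
mosaic([f('wrist',4),f('side',4),f('scene',4),(I['wrist'],230,100)],'pics/m8.png')
E
```

```text
t=26.87 pos=[ 0.5521 -0.2944  0.2701] F=[ 0.23 -0.02 -3.98] tau=[-0.031 -0.031 -0.001]
t=27.07 pos=[ 0.5518 -0.2942  0.2698] F=[-0.14  0.43 -3.53] tau=[-0.005  0.009  0.019]
[ 0.55163555 -0.29412264  0.26952622] [ 1.69680163e-04  1.62317657e-02  9.99868239e-01 -8.06473808e-05]
{'wrist': array([287.80662077, 193.9757036 ]), 'side': array([439.23424987, 298.72485926]), 'scene': array([161.51683817, 328.65602925])}
```

View pics/m8.png

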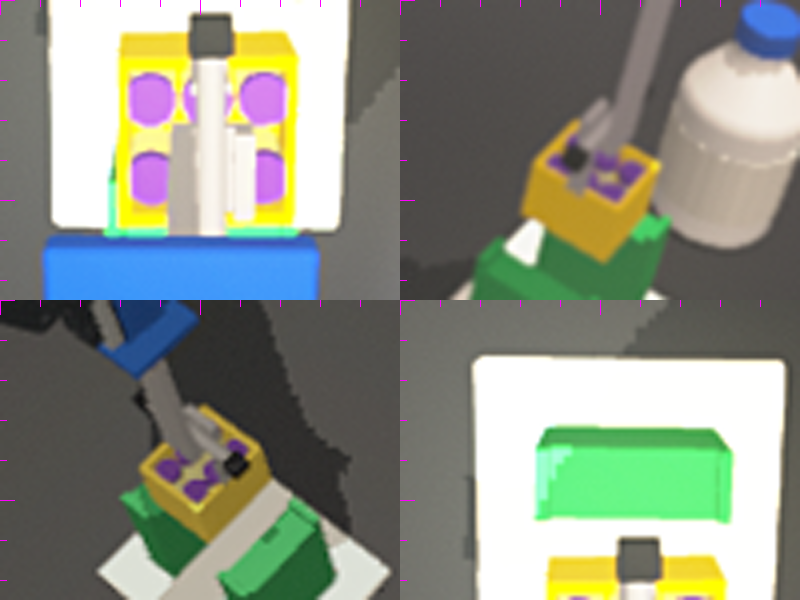

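The wrist view shows the basket hanging level and straight over the dock, with its shoe at px x≈289.8 and the box rim edge at tile y≈57. The left upright's top face spans x 364–413, y 137–155. I'll check the alignment relative to the dock.

```bash
python3 - <<'E'
from m import *
w=np.load('w8.npy',allow_pickle=True); p=manip.state()['position']; zb=p[2]-.1215
a=np.radians(-1.86);X=np.array([np.cos(a),np.sin(a)]);Y=np.array([-X[1],X[0]])
def loc(n,uv,z): 
    q=onz(w,uv,z)[:,:2]-[.55,-.288]; print(n,np.c_[q@X,q@Y].round(4).tolist())
loc('upright top corners (expect -.042/-.024, +-.025)',T(0,230,100,[[537,147],[732,147],[730,222],[537,220]]),.073)
loc('base corners',T(0,230,100,[[473,58],[785,60]])-[100,0] if 0 else T(0,230,100,[[73,58],[385,60]]),.008)
loc('upright fixed',T(0,230,100,[[137,147],[332,147],[330,222],[137,220]]),.073)
loc('bar',T(0,237,156,[[211,60],[211,130]]),zb)
loc('shoe top outer edge corners(x -.033)',T(0,237,156,[[190,22],[232,22]]),zb+.004)
loc('box rim outer corners (x -.019)',T(0,237,156,[[120,57],[298,57]]),zb-.024)
print('TCP in dock',[(p[:2]-[.55,-.288])@X,(p[:2]-[.55,-.288])@Y],zb)
E
```

```text
upright top corners (expect -.042/-.024, +-.025) [[-0.0414, 0.0761], [-0.0413, 0.1239], [-0.0228, 0.1258], [-0.0234, 0.0776]]
base corners [[-0.0596, -0.0439], [-0.059, 0.0463]]
upright fixed [[-0.0415, -0.0224], [-0.0415, 0.0257], [-0.023, 0.0257], [-0.0235, -0.0227]]
bar [[-0.0233, 0.0011], [-0.0091, 0.0012]]
shoe top outer edge corners(x -.033) [[-0.0316, -0.0031], [-0.0316, 0.005]]
box rim outer corners (x -.019) [[-0.0188, -0.0179], [-0.0188, 0.0204]]
TCP in dock [np.float64(0.0018334148647808073), np.float64(-0.0060663272361486074)] 0.14802622467541232
```

Alignment is within about 1.5 mm in both axes. I'll lower the basket gently onto the dock.

```bash
python3 -m crank '[[10,0,0,0.06,0],[10,0,0,0.13,0],[10,0,0,0.2,0],[10,0,0,0.27,0],[10,0,0,0.34,0],[10,0,0,0.41,0],[10,0,0,0.48,0],[10,0,0,0.54,0],[10,0,0,0.59,0],[10,0,0,0.63,0],[10,0,0,0.66,0],[10,0,0,0.66,0]]' >/dev/null; python3 chz.py 5.5; python3 -m crank '[[10,0,0,0.01,0],[10,0,0,0.02,0],[10,0,0,0.03,0],[10,0,0,0.04,0],[10,0,0,0.05,0],[10,0,0,0.06,0],[10,0,0,0.07,0],[10,0,0,0.08,0],[10,0,0,0.09,0],[10,0,0,0.1,0],[10,0,0,0.1,0]]' >/dev/null; python3 chz.py 5.5;python3 chz.py 5.5
```

```text
t=28.42 pos=[ 0.5519 -0.2943  0.2037] F=[ 0.19 -0.06 -3.8 ] tau=[-0.047  0.006  0.007]
t=29.53 pos=[ 0.5517 -0.2941  0.1934] F=[ 0.01  0.19 -1.43] tau=[ 0.017 -0.014 -0.005]
t=29.73 pos=[ 0.5516 -0.2941  0.1934] F=[ 0.02  0.32 -1.69] tau=[ 0.    -0.014 -0.003]
```

The dock now carries the basket. I'll lower the hook below the bar, back out towards -y, and rise.

```bash
python3 -m crank '[[10,0,0,0.02,0],[10,0,0,0.04,0],[10,0,0,0.06,0],[10,0,0,0.065,0],[10,0,0,0.065,0]]' >/dev/null; python3 chz.py 5.5 && python3 -m crank '[[10,0,-0.02,0,0],[10,0,-0.04,0,0],[10,0,-0.06,0,0],[10,0,-0.08,0,0],[10,0,-0.1,0,0],[10,0,-0.12,0,0],[10,0,-0.14,0,0],[10,0,-0.17,0,0],[10,0,-0.2,0,0],[10,0,-0.23,0,0],[10,0,-0.23,0,0]]' >/dev/null; python3 chk.py 3; python3 - <<'E'
from h import *
w=cam('wrist');I={n:manip.read_camera(n) for n in('wrist','side','scene')}
for n in I: cv2.imwrite(f'pics/{n}9.png',I[n])
h=lambda im:cv2.inRange(cv2.cvtColor(im,cv2.COLOR_BGR2HSV),(20,120,60),(34,255,255))
for n,(x,y) in dict(side=(425,333),scene=(169,345)).items():
    m=h(I[n][y-45:y+45,x-45:x+45]); v,u=np.nonzero(m); c=cam(n)
    b=proj(c,[[.5505,-.2875,.075-.04]])[0]; print(n,'yellow ctr',u.mean()+x-45,v.mean()+y-45,len(u),'expected box ctr',b)
E
```

```text
t=30.35 pos=[ 0.5517 -0.2942  0.1869] F=[ 0.42 -0.01 -1.22] tau=[-0.007 -0.01   0.034]
t=31.47 y=-324.0 pos=[ 0.5509 -0.3169  0.1868] F_push=-0.22 Fz=-1.28 tau=0.003
side yellow ctr 433.39344262295083 331.3114754098361 61 expected box ctr [428.80243797 334.50856418]
scene yellow ctr 167.11688311688312 347.2597402597403 77 expected box ctr [169.88596227 351.03755041]
```

```bash
python3 -m crank '[[10,0,0,-0.1,0],[10,0,0,-0.25,0],[10,0,0,-0.4,0],[10,0,0,-0.56,0]]' >/dev/null; python3 -m crank '[[10,0,0,-0.2,0],[10,0,0,-0.4,0],[10,0,0,-0.57,0],[10,0,0,-0.57,0]]' >/dev/null; python3 chz.py 5; for i in 1; do python3 -m crank '[[10,0.03,0.2,0,0],[10,0.05,0.5,0,0],[10,0.08,0.7,0,0],[10,0.1,0.866,0,0]]' >/dev/null; python3 -m crank '[[10,0.05,0.3,0,0],[10,0.08,0.6,0,0],[10,0.1,0.866,0,0]]' >/dev/null; python3 -m crank '[[10,0.05,0.3,0,0],[10,0.08,0.6,0,0],[10,0.1,0.866,0,0]]' >/dev/null; python3 -m crank '[[10,0.05,0.3,0,0],[10,0.08,0.6,0,0],[10,0.1,0.866,0,0]]' >/dev/null; python3 -m crank '[[10,0.05,0.3,0,0],[10,0.08,0.6,0,0],[10,0.1,0.866,0,0]]' >/dev/null; python3 -m crank '[[10,0.05,0.3,0,0],[10,0.08,0.6,0,0],[10,0.1,0.866,0,0]]' >/dev/null; done; python3 -m crank '[[10,0.05,0.25,0,0.01],[10,0.08,0.5,0,0.03],[10,0.1,0.7,0,0.046],[10,0.1,0.866,0,0.046],[10,0.1,0.866,0,0.046],[10,0.1,0.866,0,0.046]]' >/dev/null; python3 chz.py 5; python3 chz.py 5;python3 -c "
from h import *; print(manip.state()['eef_rot'])"
```

```text
t=32.48 pos=[ 0.55   -0.3165  0.2987] F=[-0.06  0.12 -1.37] tau=[0.019 0.029 0.008]
t=34.77 pos=[0.5009 0.2891 0.2995] F=[ 0.2  -0.27 -1.44] tau=[-0.02  -0.015 -0.013]
t=34.97 pos=[0.5008 0.2902 0.2999] F=[ 0.38 -0.09 -1.54] tau=[-0.    -0.001 -0.002]
[ 7.42376322e-05  8.90208600e-02  9.96029755e-01 -9.46919111e-05]
```

```bash
python3 -m crank '[[10,0,0.01,0.1,0],[10,0,0.01,0.2,0],[10,0,0.01,0.3,0],[10,0,0.01,0.4,0],[10,0,0.01,0.5,0],[10,0,0.01,0.6,0],[10,0,0.01,0.7,0],[10,0,0.01,0.75,0],[10,0,0.01,0.75,0]]' >/dev/null; python3 chz.py 4 && python3 -m crank '[[10,0,0,0.1,0],[10,0,0,0.2,0],[10,0,0,0.3,0],[10,0,0,0.4,0],[10,0,0,0.5,0],[10,0,0,0.6,0],[10,0,0,0.65,0],[10,0,0,0.68,0],[10,0,0,0.7,0],[10,0,0,0.7,0]]' >/dev/null; python3 chz.py 5; python3 -m crank '[[10,0,0,0.015,0],[10,0,0,0.03,0],[10,0,0,0.045,0],[10,0,0,0.045,0]]' >/dev/null; python3 chz.py 5
```

```text
t=35.92 pos=[0.5012 0.2923 0.2254] F=[-0.28  0.26 -1.01] tau=[-0.042 -0.012 -0.035]
t=36.95 pos=[0.5011 0.2923 0.1553] F=[ 0.29  0.03 -1.36] tau=[ 0.007  0.    -0.007]Traceback (most recent call last):
  File "chz.py", line 4, in <module>
    for i in range(4): manip.read_camera('wrist'); s=manip.state();F.append(s['wrist_force']);Q.append(s['ft_torque'])
                       ~~~~~~~~~~~~~~~~~^^^^^^^^^
ValueError: 200 camera calls are used up
```

```bash
sed -i "s/manip.read_camera('wrist'); //" chz.py; python3 chz.py 5; python3 -m crank '[[10,0,0,0.005,0],[10,0,0,0.01,0],[10,0,0,0.015,0],[10,0,0,0.015,0]]'>/dev/null; python3 chz.py 5
```

```text
t=37.33 pos=[0.5006 0.292  0.1501] F=[ 0.41  0.51 -2.09] tau=[0.062 0.018 0.002]
t=37.67 pos=[0.5008 0.2921 0.1495] F=[-1.81 -0.09  4.2 ] tau=[-0.203  0.306  0.001]
```

Seated, at the same height and with the same contact force as when I picked it up. I'll release and rise.

```bash
python3 -m crank '[[20,0,0,0,0],[30,0,0,0,0],[45,0,0,0,0],[60,0,0,0,0],[80,0,0,0,0],[100,0,0,0,0],[100,0,0,0,0],[100,0,0,0,0],[100,0,0,0,0]]'; python3 -m crank '[[100,0,0,-0.1,0],[100,0,0,-0.3,0],[100,0,0,-0.6,0],[100,0,0,-0.9,0],[100,0,0,-0.9,0],[100,0,0,-0.9,0],[100,0,0,-0.9,0],[100,0,0,-0.9,0],[100,0,0,-0.9,0]]'
```

```text
time: 38.42
position: [0.5007, 0.292, 0.1487]
eef_rot: [-0.0, 0.088, 0.996, -0.0]
wrist_force: [-0.3, 0.3, 0.4]
gripper_width: 0.0852
gripper_force: 0.0
time: 39.17
position: [0.4999, 0.2915, 0.2376]
eef_rot: [-0.001, 0.088, 0.996, -0.001]
wrist_force: [0.4, 0.6, 0.1]
gripper_width: 0.0853
gripper_force: 0.0
```

```bash
python3 -c "
from workcell import manip; print(manip.close_job())"
```

```text
the job is handed in; nothing more can be done
None
```

I handed the job in at about 39 s: the basket is on the drain dock and the rod is back in its stand, judged from the force and position readings, because the camera calls ran out before a final picture could be taken.

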